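# Stack the soil sieves on the shaker

## Robot

A 6-joint arm with a two-finger parallel gripper is mounted at the origin on a cart in front of the work surface, level with it; the furniture and walls round the work are solid. World frame = base frame: x ahead of the robot, y to its left, z up, the work surface at z = 0. Lengths are in m, angles in degrees, forces in N, time in s.
With the tool pointing down it reaches from about 0.4 to 0.825 m from the base axis. Payload 7 kg.
Tool frame: the origin (TCP) lies at the centre of the arm's flange, where the gripper is bolted on; the fingertips stand 178 mm ahead of it and the grasp point (between the pads) lies ahead of it (ctrl.grip_depth is the z of the grasp point in the tool frame, in m); z points along the fingers, x is the direction in which the jaws open and shut, and the axes are right-handed (so a half turn about z gives the same grasp; the last joint's range is limited). The gripper opens to 88 mm and grips with 3 to 60 N. Pads are 19 mm wide; open, the fingers measure 130 mm over their backs; the gripper's body (78 mm by 193 mm) begins 47 mm behind the grasp point.
Start: joints at [-47.091, 20.546, 0.682, 0, -70.136, -16.507], TCP at [0.3, -0.605, 0.405] pointing down, gripper open.
Joint ranges: [-176.03, 176.03], [-82.01, 121.73], [-58.28, 71.71], [-173.87, 95.51], [-174.79, -0.11], [-173.66, 173.66]. Speed limits (degrees/s): [136.94, 136.94, 172.46, 180, 180, 180].

## Interface

Orientations are given as [roll, pitch, yaw] about the fixed x, y, z axes, in that order (R = Rz(yaw) Ry(pitch) Rx(roll)).
In Python, from plant import ctrl gives the robot as it stands.
- The arm moves only by the tool carry_out, never from a script. Its arguments are lists of equal length, an entry for each row: "linear": the shift along the tool's x, y, z in cm, a list of three; "twist": the turn about the tool's z in degrees. In form: {"linear": [[tx, ty, tz], ...], "twist": [twist, ...]}. A call has 1 to 12 rows; each row is the pose to reach, as a shift and turn from the pose measured when the call began, along the tool's axes at that moment; what a row does not reach only later rows make up. A row lasts 1/12 s, in which the tool goes at most 41.7 mm and 7.16 degrees, less where a joint would pass 70% of its speed; a pose out of reach is approached as far as the arm can. A call with a gripper value outside its range is refused whole. "fingers" is the gripper's target within -1 to 1 (fully open at 1, half-way at 0, shut at -1), set as the call begins (left out, the last holds). The fingers move at their own pace and stop on an object; the grip force is fixed at half the most. Time passes only in rows, so rows that repeat a pose let the fingers close. It gives the time, the measured TCP pose, the force and the opening at its end, in the units of the state.
- ctrl.get_obs(): the state, without advancing time (a new reading comes with each control period).
- ctrl.snapshot(name): name is "scene" or "top" or "wrist"; returns the picture (480x640x3 uint8, blue, green, red); there is no depth.
- ctrl.camera_params(name): a dict with "fovy" (degrees; the focal length in pixels is half the picture's height over the tangent of half this angle, whatever the lens; pixels are square), "cx", "cy" (the principal point, pixels), "dist" ([k1, k2, p1, p2, k3] as OpenCV has them; the pictures are not rectified), "eye" and "rotation" of the camera in the world; the wrist camera has in their place "T_tool_cam" (4x4, takes a point from camera to tool coordinates, whose origin is the TCP and whose axes are the tool frame's). Camera axes: x right, y down, z forward; pixel columns grow to the right and rows downward; lengths in m; the calibration is good to about 2 mm. A picture is of the moment at which its call begins: read the wrist's pose just before it. camera_params takes no time and is no camera call.
- ctrl.close_job(): hands the job in, once; it reports no verdict.
The state is a dict: "clock": time; "joint_pos": joint angles; "qvel": joint speeds; "tau": joint torques, N m; "tool_pos": TCP position; "orientation": TCP orientation; "force": force on the tool from outside, world axes, zero at the start; "moment": the same for the moment, N m; "opening": finger opening in m.
Only numpy, scipy, OpenCV 4.12 (cv2) and the standard library are available. Lean on these libraries where they do the work, as an engineer would, in place of code of your own. Each camera call takes 0.05 s, during which the arm holds its last target.

## Task

Get the shaker ready for a soil sample: on the metal pan of the small shaker stack the blue sieve, on that the yellow one, on that the red one, and close the stack with the white lid, one piece at a time from the pan up, each fully seated in the one below and lowered into place, not dropped. The green sieve is not needed: leave it, the jar and the brown bottle where they stand.

Things in the scene. Friction and masses are not known exactly. Their poses are not given: they have to be found in the camera images.
- pan_rim (a point): receiving pan, a bare metal cup (outside diameter 56 mm, mouth 47 mm wide and 20 mm deep) fixed in the middle of a low white shaker base (96 x 96 mm, top 33 mm above the worktop, knob and switch on its front). The point is the centre of the pan's mouth level with its rim, 60 mm above the worktop; z up. It cannot move
- fine_sieve_center (a point): blue sieve, very fine steel mesh: round open cup, 40 mm tall. Lowest 10 mm: a foot, 43 mm across tapering to 37; above it a straight wall 56 mm across, 30 mm tall: grip here. Mouth 47 mm wide, 22 deep: the next piece's foot drops 10 mm in and its wall rests on this rim, 30 mm higher point to point. Point: on the axis 20 mm above the underside, z up. Loose, 60 g
- medium_sieve_center (a point): yellow sieve, medium steel mesh: round open cup, 40 mm tall. Lowest 10 mm: a foot, 43 mm across tapering to 37; above it a straight wall 56 mm across, 30 mm tall: grip here. Mouth 47 mm wide, 22 deep: the next piece's foot drops 10 mm in and its wall rests on this rim, 30 mm higher point to point. Point: on the axis 20 mm above the underside, z up. Loose, 60 g
- coarse_sieve_center (a point): red sieve, coarse steel mesh: round open cup, 40 mm tall. Lowest 10 mm: a foot, 43 mm across tapering to 37; above it a straight wall 56 mm across, 30 mm tall: grip here. Mouth 47 mm wide, 22 deep: the next piece's foot drops 10 mm in and its wall rests on this rim, 30 mm higher point to point. Point: on the axis 20 mm above the underside, z up. Loose, 60 g
- sieve_lid_center (a point): white round lid with a black knob, 40 mm tall: lowest 10 mm a foot like the sieves' (43 mm across tapering to 37), a 56 mm disc from 10 to 16 mm up, a shallow cone to 19 mm, then the knob, 18 to 20 mm across, up to 40 mm: grip this. Seated on a sieve it is 30 mm higher point to point. Point: on the axis 20 mm above the underside, z up. Loose, 50 g
- spare_sieve_center (a point): green sieve, same shape and size as the others (56 mm across, 40 mm tall, point on the axis 20 mm up). Loose; not part of the job, to be left alone
- jar_center (a point): clear sample jar with teal screw lid, 59 mm across, 65 mm tall, point on its axis half-way up. Loose; leave alone
- drop_center (a point): brown dropper bottle with white cap, 40 mm across, 78 mm tall, point on its axis half-way up. Loose; leave alone

How it is judged:
By the outcome, as a careful person would: the job done as asked, in the order asked, and still so for the second after the job is handed in, with the robot touching nothing.
It also fails if it takes over 106 s, if anything falls off the work surface, if the arm or the gripper's body presses on something with over 40 N, if the wrist force passes 120 N, or if a joint passes its speed limit or range.

## Working session

There is one attempt and no reset: what is moved stays moved. The work goes in short steps, Python scripts to look and compute and a tool call to move; the robot and the scene stay as the last step left them, time stands still between calls to the robot, and variables do not carry over. Pictures are saved under pics/ and viewed, and the job is handed in when it is done.

Besides the shell and the picture viewer there is one more tool, called as name([rows], argument=value, ...), one row to a line, values as JSON. carry_out: Moves the arm, as the interface text tells. Its arguments: {"type":"object","properties":{"linear":{"type":"array","items":{"type":"array","items":{"type":"number"}}},"twist":{"type":"array","items":{"type":"number"}},"fingers":{"type":"number"}},"required":["linear","twist"]}

```bash
ls; mkdir -p pics; python3 - <<'E'
from plant import ctrl
import cv2
print(ctrl.get_obs(), ctrl.grip_depth)
for n in ("scene","top","wrist"):
    print(n,ctrl.camera_params(n))
    cv2.imwrite(f"pics/{n}0.png",ctrl.snapshot(n))
E
```

```text
pics
{'clock': 0.0, 'joint_pos': array([-4.70912389e+01,  2.05939209e+01,  6.35345564e-01, -2.23028094e-02,
       -7.01357757e+01, -1.65064859e+01]), 'qvel': array([ 0.05104034,  0.02099617, -0.07683943,  0.038616  , -0.01841801,
       -0.03497845]), 'tau': array([-4.33679752e-04, -5.82718134e+01,  2.93046999e+01,  6.99684441e+00,
        6.78255004e-03, -1.45636864e-04]), 'tool_pos': array([ 0.30007719, -0.60442875,  0.40369945]), 'orientation': array([-1.79993292e+02, -9.64200320e-02,  1.16394674e+02]), 'force': array([-0.12922538, -0.52352752, -1.19029324]), 'moment': array([0.01494097, 0.02200049, 0.0109989 ]), 'opening': 0.087495271097754} 0.1593
scene {'fovy': 42.98629593149753, 'cx': 326.3532389725012, 'cy': 245.87295723289435, 'dist': array([0.06474755, 0.        , 0.        , 0.        , 0.        ]), 'eye': array([-0.09333299,  0.70807154,  0.80741858]), 'rotation': array([-130.84202987,    0.21000598, -130.30431307])}
top {'fovy': 44.20372464481909, 'cx': 325.8656012658957, 'cy': 235.93937630953076, 'dist': array([0.0153879, 0.       , 0.       , 0.       , 0.       ]), 'eye': array([0.33414653, 0.16743951, 1.08727638]), 'rotation': array([-167.12739249,    0.41574772,  -93.2142791 ])}
wrist {'fovy': 68.85093440695637, 'cx': 318.35416065492535, 'cy': 238.2259649273844, 'dist': array([-0.04312109,  0.        ,  0.        ,  0.        ,  0.        ]), 'T_tool_cam': array([[ 9.99999875e-01, -1.84687268e-04,  4.64047324e-04,
         6.72504263e-04],
       [ 3.52491346e-05,  9.52899434e-01,  3.03286444e-01,
        -8.24220165e-02],
       [-4.98203577e-04, -3.03286390e-01,  9.52899322e-01,
         1.94378957e-02],
       [ 0.00000000e+00,  0.00000000e+00,  0.00000000e+00,
         1.00000000e+00]])}
```

View pics/scene0.png

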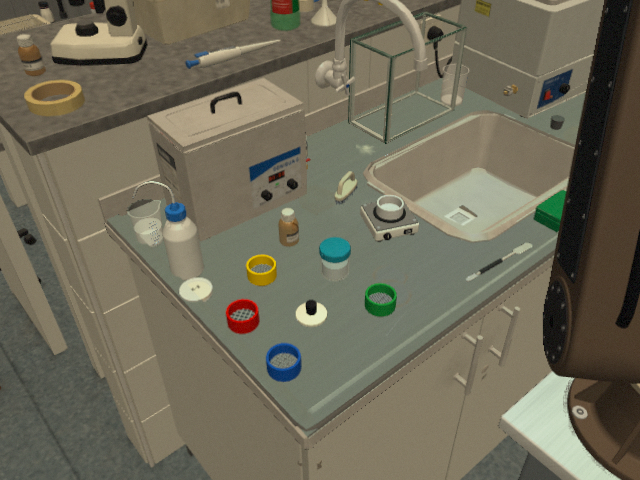

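View pics/top0.png

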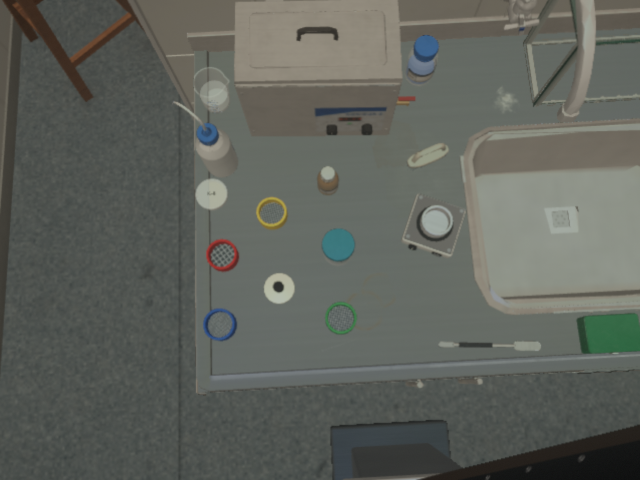

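View pics/wrist0.png

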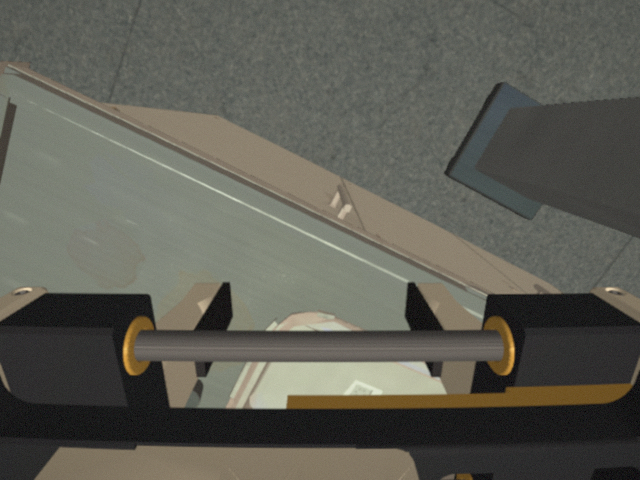

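The scene picture shows blue (284,361), red (243,316), yellow (262,269), lid (311,312), green (381,298), and the pan at (390,207). The top picture shows the same pieces, with the pan at (436,222). Two other white or blue round things are decoys. Next I measure the positions.

```bash
cat > h.py <<'E'
import numpy as np, cv2
from scipy.spatial.transform import Rotation as Ro
from plant import ctrl
def cam(n,obs=None):
    p=ctrl.camera_params(n); f=240/np.tan(np.radians(p['fovy']/2))
    K=np.array([[f,0,p['cx']],[0,f,p['cy']],[0,0,1]])
    if n=='wrist':
        o=obs or ctrl.get_obs(); T=np.eye(4);T[:3,:3]=Ro.from_euler('xyz',o['orientation'],degrees=True).as_matrix();T[:3,3]=o['tool_pos']
        W=T@p['T_tool_cam'];R,e=W[:3,:3],W[:3,3]
    else: R=Ro.from_euler('xyz',p['rotation'],degrees=True).as_matrix();e=np.array(p['eye'])
    return K,p['dist'],R,e
def plane(uv,z,c):
    K,d,R,e=c
    q=cv2.undistortPoints(np.array(uv,float).reshape(-1,1,2),K,d)[:,0]
    r=np.c_[q,np.ones(len(q))]@R.T
    return e+r*((z-e[2])/r[:,2])[:,None]
def proj(P,c):
    K,d,R,e=c
    Pc=(np.array(P,float).reshape(-1,3)-e)@R
    return cv2.projectPoints(Pc,np.zeros(3),np.zeros(3),K,d)[0][:,0]
HS={'blue':((100,120,60),(125,255,255)),'yellow':((18,130,100),(32,255,255)),'red':((0,150,80),(8,255,255)),'green':((60,120,40),(80,255,255)),'teal':((84,120,60),(98,255,255))}
def mask(im,name):
    h=cv2.cvtColor(im,cv2.COLOR_BGR2HSV);m=cv2.inRange(h,*HS[name])
    if name=='red': m|=cv2.inRange(h,(172,150,80),(180,255,255))
    return m
def blobs(m,amin=80):
    cs,_=cv2.findContours(m,cv2.RETR_EXTERNAL,cv2.CHAIN_APPROX_NONE)
    out=[]
    for c in cs:
        hl=cv2.convexHull(c);a=cv2.contourArea(hl)
        if a>amin:
            M=cv2.moments(hl);out.append((a,M['m10']/M['m00'],M['m01']/M['m00'],c))
    return sorted(out,key=lambda t:-t[0])
E
python3 - <<'E'
from h import *
for n in ('top','scene'):
    im=cv2.imread(f'pics/{n}0.png');c=cam(n)
    for k in HS:
        for b in blobs(mask(im,k))[:4]:
            print(n,k,b[0],np.round(b[1:3],1),np.round(plane([b[1:3]],.025,c)[0],4))
    h=cv2.cvtColor(im,cv2.COLOR_BGR2HSV)
    m=cv2.inRange(h,(0,0,190),(180,90,255))
    for b in blobs(m): 
        print(n,'white',b[0],np.round(b[1:3],1),[np.round(plane([b[1:3]],z,c)[0],4) for z in (.013,.06)])
for n,box in (('top',(380,180,490,270)),('scene',(340,180,440,250)),('top',(240,260,320,320)),('scene',(280,285,345,340))):
    im=cv2.imread(f'pics/{n}0.png');x0,y0,x1,y1=box
    cr=cv2.resize(im[y0:y1,x0:x1],None,fx=7 if x1-x0>90 else 8,fy=7 if x1-x0>90 else 8,interpolation=cv2.INTER_CUBIC)
    cv2.imwrite(f'pics/c_{n}_{x0}.png',cr[:600,:800])
E
```

```text
top blue 773.5 [219.2 324.1] [0.4268 0.3606 0.025 ]
top blue 448.0 [425.6  47.8] [ 0.9474 -0.0572  0.025 ]
top blue 287.0 [206.8 133. ] [0.7927 0.3785 0.025 ]
top yellow 710.5 [271.6 212.9] [0.6268 0.2599 0.025 ]
top red 707.5 [221.6 254.8] [0.5527 0.3541 0.025 ]
top green 1802.0 [612.7 333.2] [ 0.372  -0.3338  0.025 ]
top green 680.5 [340.5 317.6] [0.426  0.1439 0.025 ]
top teal 729.0 [338.  244.4] [0.5598 0.1402 0.025 ]
scene blue 1078.5 [283.2 361.8] [0.4267 0.3615 0.025 ]
scene blue 471.5 [270.9 163.5] [0.9058 0.0332 0.025 ]
scene blue 302.0 [175.2 211.7] [0.8877 0.2945 0.025 ]
scene yellow 1601.5 [54.1 97.5] [1.5374 0.286  0.025 ]
scene yellow 788.0 [261.1 269.6] [0.6265 0.2619 0.025 ]
scene yellow 108.0 [482.   9.] [ 1.2061 -1.0988  0.025 ]
scene yellow 104.0 [285.8 227.4] [0.6962 0.1504 0.025 ]
scene red 913.0 [242.2 315.8] [0.5523 0.3551 0.025 ]
scene red 238.0 [281.7   6.3] [ 1.6893 -0.5929  0.025 ]
scene green 846.5 [380.2 299.2] [0.4257 0.1458 0.025 ]
scene green 761.5 [551. 211.] [ 0.3798 -0.3016  0.025 ]
scene teal 615.0 [334.6 249.4] [0.5802 0.1195 0.025 ]
scene white 6
[... 305 characters left out ...]
0.9 313.3] [array([0.4883, 0.2543, 0.013 ]), array([0.4538, 0.2811, 0.06  ])]
scene white 311.5 [389.9 202.5] [array([ 0.6295, -0.082 ,  0.013 ]), array([ 0.5868, -0.0352,  0.06  ])]
scene white 295.0 [459.3 216.4] [array([ 0.4999, -0.1577,  0.013 ]), array([ 0.4648, -0.1065,  0.06  ])]
scene white 222.5 [178.5 229.5] [array([0.8456, 0.3132, 0.013 ]), array([0.7901, 0.3365, 0.06  ])]
scene white 198.0 [226.7  51. ] [array([ 1.5226, -0.25  ,  0.013 ]), array([ 1.427 , -0.1934,  0.06  ])]
scene white 178.0 [404.8  11.9] [array([ 1.3892, -0.907 ,  0.013 ]), array([ 1.3014, -0.8114,  0.06  ])]
scene white 92.0 [347.3 186.8] [array([ 0.7333, -0.0508,  0.013 ]), array([ 0.6844, -0.0059,  0.06  ])]
```

View pics/c_top_380.png

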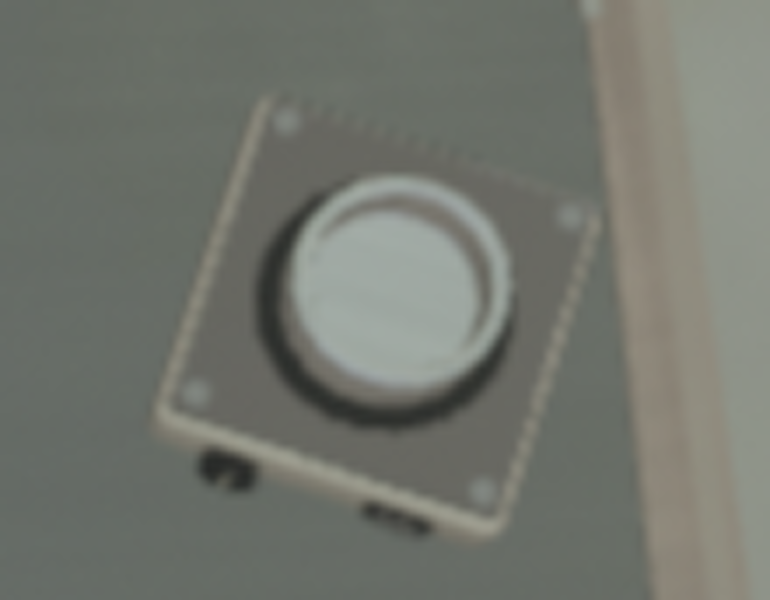

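View pics/c_scene_340.png

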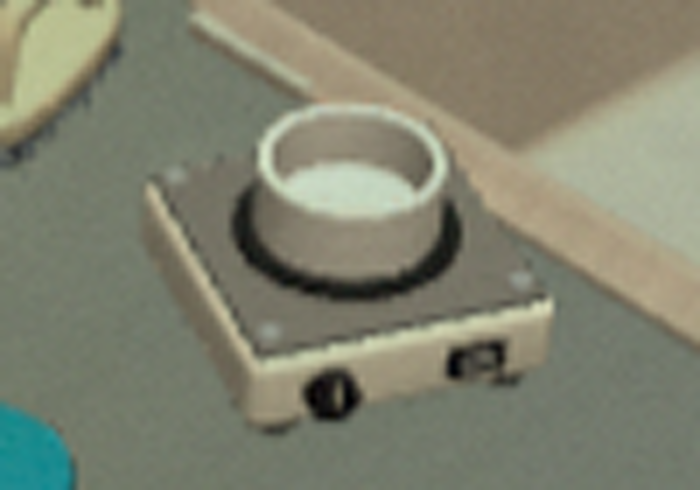

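View pics/c_top_240.png

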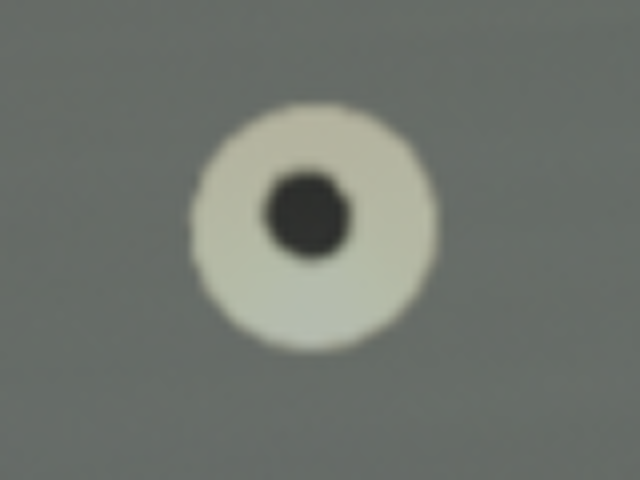

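```bash
python3 - <<'E'
from h import *
# predict pan outline for pan centre guess; fit bright blobs
for n,box in (('top',(405,195,465,250)),('scene',(365,190,415,225)),('top',(255,265,305,310)),('scene',(290,290,335,330))):
    im=cv2.imread(f'pics/{n}0.png');c=cam(n);x0,y0,x1,y1=box
    g=cv2.cvtColor(im,cv2.COLOR_BGR2GRAY)[y0:y1,x0:x1]
    print(n,box,'pct',np.percentile(g,[5,25,50,75,90,99]))
    for t in (110,130,150,170,190,205):
        bs=blobs((g>t).astype(np.uint8),60)
        for b in bs[:2]:
            x,y,w,hh=cv2.boundingRect(b[3]); uv=(b[1]+x0,b[2]+y0)
            print(t,b[0],np.round(uv,1),(x+x0,y+y0,w,hh),[np.round(plane([uv],z,c)[0],4)[:2] for z in (.013,.06)])
E
```

```text
top (405, 195, 465, 250) pct [ 63. 103. 107. 128. 164. 167.]
110 782.0 [436.6 220.2] (421, 205, 33, 32) [array([ 0.5979, -0.0473]), array([ 0.5863, -0.0379])]
110 288.5 [412.8 215. ] (405, 195, 18, 43) [array([ 0.6105, -0.0037]), array([0.5984, 0.0038])]
130 710.0 [436.9 219.9] (422, 205, 31, 31) [array([ 0.5985, -0.0479]), array([ 0.5869, -0.0385])]
130 68.5 [418.3 244.4] (405, 239, 31, 11) [array([ 0.5537, -0.009 ]), array([ 0.5441, -0.0012])]
150 650.5 [436.8 219.8] (422, 206, 30, 29) [array([ 0.5987, -0.0476]), array([ 0.5871, -0.0382])]
scene (365, 190, 415, 225) pct [ 40.45 114.   122.   146.75 177.1  208.  ]
110 1650.0 [389.7 206.9] (365, 190, 50, 35) [array([ 0.6186, -0.0705]), array([ 0.5765, -0.0245])]
130 810.0 [394.3 204.1] (377, 190, 38, 29) [array([ 0.6192, -0.0852]), array([ 0.5771, -0.0382])]
150 626.0 [394.4 201.8] (377, 190, 38, 23) [array([ 0.6247, -0.091 ]), array([ 0.5823, -0.0437])]
170 321.5 [389.9 202.4] (377, 195, 27, 16) [array([ 0.6297, -0.082 ]), array([ 0.587 , -0.0353])]
190 269.5 [389.8 203.2] (377, 197, 27, 14) [array([ 0.6278, -0.08  ]), array([ 0.585
[... 378 characters left out ...]
9] (265, 274, 29, 29) [array([0.4873, 0.2528]), array([0.4806, 0.2491])]
scene (290, 290, 335, 330) pct [ 29. 116. 118. 164. 226. 229.]
110 1716.0 [312.  309.5] (290, 290, 45, 40) [array([0.4941, 0.2471]), array([0.4593, 0.2744])]
130 629.0 [310.9 313.7] (295, 302, 33, 25) [array([0.4875, 0.255 ]), array([0.4531, 0.2818])]
150 577.0 [311.  313.5] (296, 302, 31, 24) [array([0.4878, 0.2546]), array([0.4535, 0.2814])]
170 546.0 [310.9 313.5] (296, 303, 31, 23) [array([0.4879, 0.2546]), array([0.4535, 0.2814])]
190 529.0 [311.  313.2] (296, 303, 31, 22) [array([0.4883, 0.2541]), array([0.4539, 0.281 ])]
205 503.0 [311.  313.4] (296, 303, 31, 22) [array([0.488 , 0.2543]), array([0.4536, 0.2811])]
```

```bash
cat >> h.py <<'E'
def togo(p,yaw=None,o=None):
    o=o or ctrl.get_obs();R=Ro.from_euler('xyz',o['orientation'],degrees=True).as_matrix()
    s=R.T@(np.array(p)-o['tool_pos'])*100
    tw=None if yaw is None else -((yaw-o['orientation'][2]+180)%360-180)
    return np.round(s,2),tw
E
python3 - <<'E'
from h import *
c=cam('scene')
for nm,uv in dict(bathL=(205,230),bathR=(308,187),wash=(187,275),drop=(289,243),jar=(334,277),).items(): print(nm,plane([uv],0,c)[0][:2])
t=cam('top')
for nm,uv,z in (('jar',(338,244.4),.065),('drop',(327,174),.078),('bathTL',(235,80),.2),('bathTR',(400,80),.2),('washcap',(207,131),.13)): print(nm,plane([uv],z,t)[0][:2])
print(togo((.55,-.1,.37),180)); print(togo((.4267,.361,.30),180))
E
```

```text
bathL [0.82400684 0.26572311]
bathR [0.80455874 0.00522136]
wash [0.72935436 0.36418342]
drop [0.67717466 0.15818789]
jar [0.5419693  0.15392027]
jar [0.55125791 0.1411845 ]
drop [0.67856559 0.15339362]
bathTL [0.8072203  0.29643345]
bathTR [0.79108538 0.02682335]
washcap [0.75105753 0.35725521]
(array([34.07, 44.81,  3.43]), np.float64(-63.601512204196695))
(array([80.84, 54.27, 10.49]), np.float64(-63.601512204196695))
```

carry_out([
  [34, 44.8, 3.4],
  [34, 44.8, 3.4],
  [34, 44.8, 3.4],
  [34, 44.8, 3.4],
  [34, 44.8, 3.4],
  [34, 44.8, 3.4],
  [34, 44.8, 3.4],
  [34, 44.8, 3.4],
  [34, 44.8, 3.4],
  [34, 44.8, 3.4],
  [34, 44.8, 3.4],
  [34, 44.8, 3.4],
], twist=[-7, -14, -21, -28, -35, -42, -49, -56, -63.6, -63.6, -63.6, -63.6], fingers=1)

```text
clock: 1.15
tool_pos: [0.5223, -0.1555, 0.3742]
orientation: [179.9, -0.0, -180.0]
force: [0.8, -0.7, -0.7]
opening: 0.0878
```

```bash
python3 - <<'E'
from h import *
print(togo((.4267,.361,.30),180))
E
```

```text
(array([ 9.55, 51.64,  7.48]), np.float64(0.008226388606999535))
```

carry_out([
  [9.5, 51.6, 7.5],
  [9.5, 51.6, 7.5],
  [9.5, 51.6, 7.5],
  [9.5, 51.6, 7.5],
  [9.5, 51.6, 7.5],
  [9.5, 51.6, 7.5],
  [9.5, 51.6, 7.5],
  [9.5, 51.6, 7.5],
  [9.5, 51.6, 7.5],
  [9.5, 51.6, 7.5],
  [9.5, 51.6, 7.5],
  [9.5, 51.6, 7.5],
], twist=[0, 0, 0, 0, 0, 0, 0, 0, 0, 0, 0, 0])

```text
clock: 2.15
tool_pos: [0.4319, 0.3314, 0.3041]
orientation: [179.9, -0.0, -180.0]
force: [1.3, -0.1, 0.7]
opening: 0.0878
```

carry_out([
  [0.0, 3, 0],
  [0, 3, 0],
  [0, 3, 0],
], twist=[0, 0, 0])

```text
clock: 2.4
tool_pos: [0.4314, 0.3631, 0.3033]
orientation: [180.0, -0.1, -179.8]
force: [-0.6, -0.9, -0.4]
opening: 0.0877
```

```bash
python3 - <<'E'
from h import *
o=ctrl.get_obs();im=ctrl.snapshot('wrist');cv2.imwrite('pics/w1.png',im);c=cam('wrist',o)
print(o['tool_pos'],o['orientation'],o['clock'])
for k in HS:
    for b in blobs(mask(im,k),300)[:2]: print(k,b[0],np.round(b[1:3],1),np.round(plane([b[1:3]],.025,c)[0],4))
print(togo((.4267,.361,.1865),180,o))
E
```

```text
[0.43137981 0.36306751 0.30333678] [ 1.79983131e+02 -5.89092099e-02 -1.79831245e+02] 2.4
blue 4519.5 [324.  236.4] [0.4264 0.3623 0.025 ]
yellow 6675.0 [43.2 99.3] [0.6267 0.2606 0.025 ]
yellow 5208.0 [466.1 397.2] [0.2935 0.5181 0.025 ]
red 5051.0 [159.4 227. ] [0.554 0.355 0.025]
(array([ 0.46, -0.21, 11.68]), np.float64(0.1687546414480039))
```

View pics/w1.png

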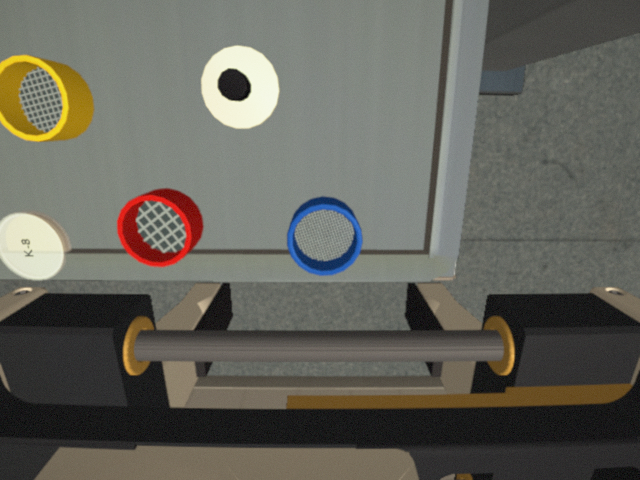

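The wrist view puts blue at pixel (324,236), which is (0.4265, 0.3617). That agrees with the fixed cameras to about 1 mm. I lower onto it next.

carry_out([
  [0.5, -0.15, 3],
  [0.5, -0.15, 6],
  [0.5, -0.15, 9],
  [0.5, -0.15, 10.5],
  [0.5, -0.15, 11.5],
  [0.5, -0.15, 11.5],
  [0.5, -0.15, 11.5],
], twist=[0, 0, 0, 0, 0, 0, 0])

```text
clock: 3.03
tool_pos: [0.4267, 0.3598, 0.1889]
orientation: [-180.0, -0.1, -179.9]
force: [-0.1, 0.5, 0.2]
opening: 0.0876
```

carry_out([
  [0, 0, 0],
  [0, 0, 0],
  [0, 0, 0],
  [0, 0, 0],
  [0, 0, 0],
  [0, 0, 0],
], twist=[0, 0, 0, 0, 0, 0], fingers=-1)

```text
clock: 3.53
tool_pos: [0.4267, 0.36, 0.1893]
orientation: [180.0, -0.0, -179.9]
force: [-1.3, -0.3, 4.3]
opening: 0.0562
```

carry_out([
  [0, 0, -2],
  [0, 0, -5],
  [0, 0, -9],
  [0, 0, -13],
  [-4, -4, -14],
  [-16, -39.9, -14],
  [-16, -39.9, -14],
  [-16, -39.9, -14],
  [-16, -39.9, -14],
  [-16, -39.9, -14],
  [-16, -39.9, -14],
  [-16, -39.9, -14],
], twist=[0, 0, 0, 0, 0, 0, 0, 0, 0, 0, 0, 0])

```text
clock: 4.53
tool_pos: [0.5536, 0.0542, 0.3285]
orientation: [180.0, -0.0, -179.9]
force: [2.4, 0.4, -0.8]
opening: 0.0559
```

```bash
python3 - <<'E'
from h import *
o=ctrl.get_obs();print(o['tool_pos'],o['opening']);print(togo((.587,-.0387,.30),180,o))
E
```

```text
[0.55364994 0.05415759 0.32850977] 0.05587253619968437
(array([-3.32, -9.29,  2.84]), np.float64(0.09164750497041041))
```

carry_out([
  [-3.3, -9.3, 1],
  [-3.3, -9.3, 2],
  [-3.3, -9.3, 3],
  [-3.3, -9.3, 4],
  [-3.3, -9.3, 4.3],
  [-3.3, -9.3, 4.3],
], twist=[0, 0, 0, 0, 0, 0])

```text
clock: 5.03
tool_pos: [0.5863, -0.0387, 0.2843]
orientation: [180.0, -0.2, -179.9]
force: [0.4, -0.1, -0.2]
opening: 0.0558
```

```bash
python3 - <<'E'
from h import *
o=ctrl.get_obs();print(o['tool_pos'],o['opening'],o['clock'])
ims={n:ctrl.snapshot(n) for n in ('scene','wrist','top')}
for n in ims: cv2.imwrite(f'pics/b_{n}.png',ims[n])
zc=o['tool_pos'][2]-.1893+.025
for n in ims:
    c=cam(n,o)
    for b in blobs(mask(ims[n],'blue'),300)[:2]: print(n,b[0],np.round(b[1:3],1),np.round(plane([b[1:3]],zc,c)[0],4))
E
```

```text
[ 0.58625657 -0.03867872  0.28431197] 0.05584316276960909 5.0333
scene 477.5 [270.7 163.6] [0.7845 0.1158 0.12  ]
scene 476.0 [389.7 178.4] [ 0.5888 -0.0309  0.12  ]
wrist 8305.0 [318.8 295.2] [ 0.5853 -0.0469  0.12  ]
wrist 1428.5 [318.6 370.4] [ 0.5854 -0.0054  0.12  ]
top 435.5 [425.7  47.5] [ 0.893  -0.0373  0.12  ]
```

View pics/b_wrist.png

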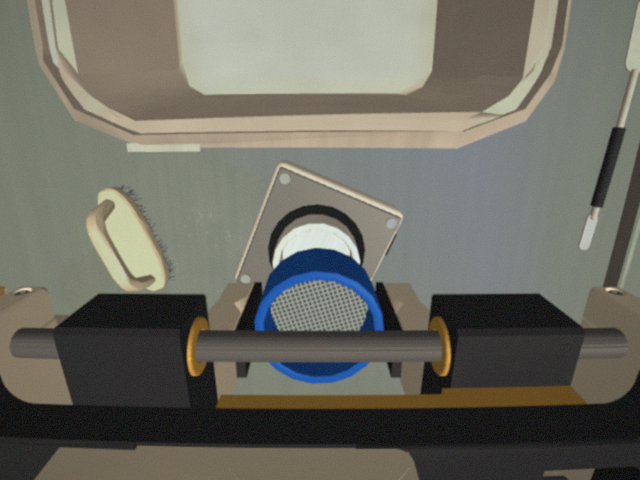

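View pics/b_scene.png

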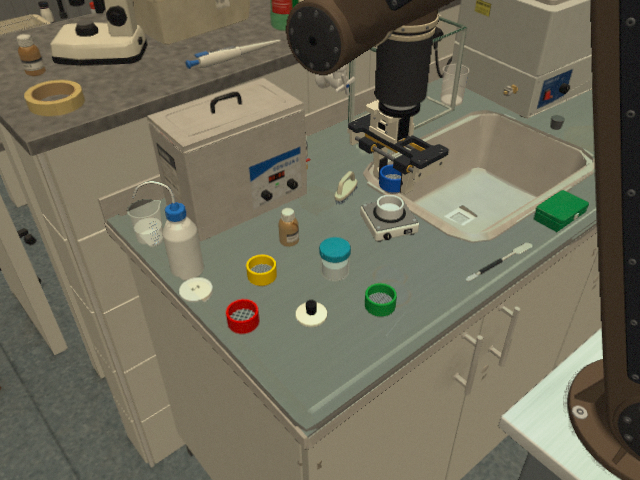

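```bash
python3 - <<'E'
from h import *
im=cv2.imread('pics/b_wrist.png');c=cam('wrist');g=cv2.cvtColor(im,cv2.COLOR_BGR2GRAY)
for r in (225,232,238,244):
    d=np.where(g[r,240:400]<60)[0]+240
    print(r,d.min(),d.max(),plane([(d.min(),r),(d.max(),r)],.036,c).mean(0)[:2], 'rowc')
# front of the ring top row
s=cam('scene');im=cv2.imread('pics/scene0.png')
# rim ellipse from first scene picture
hs=im[190:225,365:420]; print(plane([(390.3,202.9)],.06,s))
# reproject pan circle guess on crops
for n in('top','scene'):
    cc=cam(n);i=cv2.imread(f'pics/{n}0.png');i=cv2.resize(i,None,fx=8,fy=8,interpolation=cv2.INTER_CUBIC)
    a=np.radians(np.arange(0,361,5))
    for r,z in((.028,.06),):
        P=np.c_[.587+r*np.cos(a),-.0375+r*np.sin(a),0*a+z]
        cv2.polylines(i,[(proj(P,cc)*8+3.5).astype(int)],True,(0,0,255),1)
    u=proj([[.587,-.0375,.05]],cc)[0]*8;x,y=u.astype(int)
    cv2.imwrite(f'pics/ov_{n}.png',i[y-200:y+200,x-200:x+200])
a=np.hstack([cv2.imread('pics/ov_top.png'),cv2.imread('pics/ov_scene.png')]);cv2.imwrite('pics/ov.png',a)
E
```

```text
225 277 355 [ 0.58844486 -0.05523609] rowc
232 273 359 [ 0.58843887 -0.05023801] rowc
238 271 361 [ 0.58843356 -0.04590252] rowc
244 269 362 [ 0.58877673 -0.0415176 ] rowc
[[ 0.58521947 -0.03477636  0.06      ]]
```

View pics/ov.png

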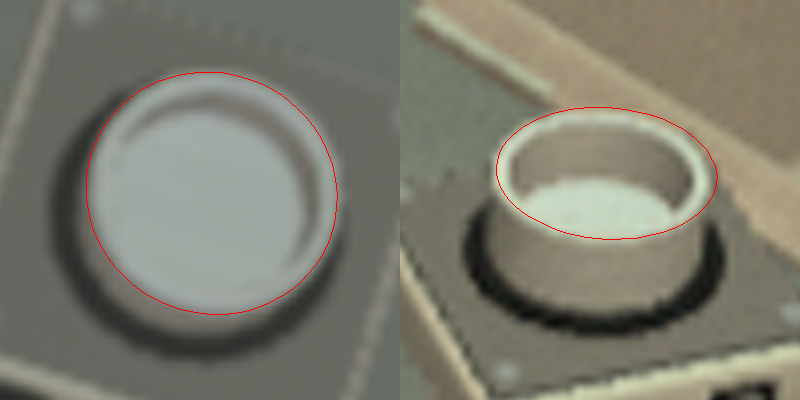

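The overlay of the guess (0.587, -0.0375) lies on the rim in both views, and the wrist ring gives x = 0.5885. I now lower blue gently.

carry_out([
  [-0.1, 0, 1],
  [-0.1, 0, 2],
  [-0.1, 0, 2.8],
  [-0.1, 0, 3.3],
  [-0.1, 0, 3.7],
  [-0.1, 0, 4.0],
  [-0.1, 0, 4.2],
  [-0.1, 0, 4.2],
], twist=[0, 0, 0, 0, 0, 0, 0, 0])

```text
clock: 5.85
tool_pos: [0.5879, -0.0377, 0.2439]
orientation: [180.0, -0.0, -179.8]
force: [0.2, -0.2, -0.6]
opening: 0.0558
```

carry_out([
  [0, 0, 0.1],
  [0, 0, 0.2],
  [0, 0, 0.3],
  [0, 0, 0.4],
  [0, 0, 0.4],
], twist=[0, 0, 0, 0, 0])

```text
clock: 6.27
tool_pos: [0.5878, -0.0377, 0.2398]
orientation: [180.0, -0.0, -179.8]
force: [0.5, 0.8, -0.1]
opening: 0.0562
```

carry_out([
  [0, 0, 0.1],
  [0, 0, 0.15],
  [0, 0, 0.15],
], twist=[0, 0, 0])

```text
clock: 6.52
tool_pos: [0.5879, -0.0377, 0.2393]
orientation: [180.0, 0.0, -179.8]
force: [-3.0, 0.4, 7.3]
opening: 0.056
```

```bash
python3 - <<'E'
from h import *
o=ctrl.get_obs();print(o['tool_pos'],o['force'])
im=ctrl.snapshot('scene');cv2.imwrite('pics/b2.png',cv2.resize(im[130:250,330:460],None,fx=5,fy=5))
E
```

```text
[ 0.58787617 -0.03767949  0.23930621] [-3.03327523  0.43228849  7.27745115]
```

View pics/b2.png

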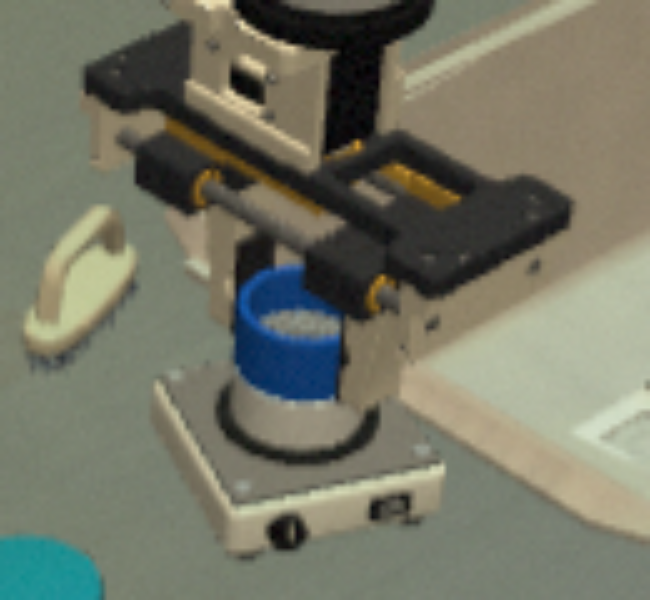

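Contact came at exactly the expected height (TCP 0.2393, 7 N), and the picture shows the blue wall flush on the pan. I release and rise.

carry_out([
  [0, 0, 0],
  [0, 0, 0],
  [0, 0, 0],
  [0, 0, 0],
  [0, 0, 0],
  [0, 0, -1],
  [0, 0, -3],
  [0, 0, -6],
  [0, 0, -9],
  [0, 0, -9],
], twist=[0, 0, 0, 0, 0, 0, 0, 0, 0, 0], fingers=1)

```text
clock: 7.4
tool_pos: [0.5897, -0.0377, 0.3364]
orientation: [179.9, 0.6, -179.7]
force: [2.1, 0.3, 0.6]
opening: 0.0878
```

```bash
python3 - <<'E'
from h import *
o=ctrl.get_obs();im=ctrl.snapshot('wrist');cv2.imwrite('pics/w2.png',im);c=cam('wrist',o)
print(o['tool_pos'],o['clock'],o['opening'])
for b in blobs(mask(im,'blue'),300)[:2]: print(b[0],np.round(b[1:3],1),np.round(plane([b[1:3]],.075,c)[0],4))
print(togo((.6266,.261,.31),180,o))
E
```

```text
[ 0.58970568 -0.03765981  0.33638435] 7.4 0.08784354426625618
5150.0 [324.5 247.4] [ 0.5877 -0.0352  0.075 ]
(array([-3.8 , 29.85,  2.71]), np.float64(0.27279138779294954))
```

View pics/w2.png

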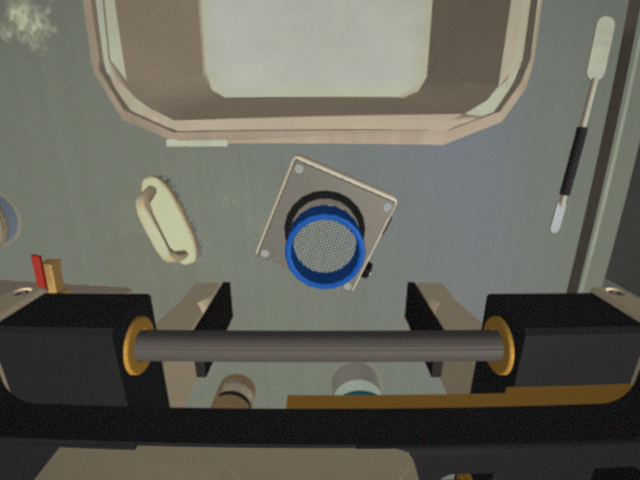

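Blue sits upright on the pan at (0.588, -0.0355), pixel (324,247). Yellow is next.

carry_out([
  [-3.7, 29.9, 2.7],
  [-3.7, 29.9, 2.7],
  [-3.7, 29.9, 2.7],
  [-3.7, 29.9, 2.7],
  [-3.7, 29.9, 2.7],
  [-3.7, 29.9, 2.7],
  [-3.7, 29.9, 2.7],
  [-3.7, 29.9, 2.7],
  [-3.7, 29.9, 2.7],
  [-3.7, 29.9, 2.7],
], twist=[0.3, 0.3, 0.3, 0.3, 0.3, 0.3, 0.3, 0.3, 0.3, 0.3])

```text
clock: 8.28
tool_pos: [0.6245, 0.2623, 0.3064]
orientation: [180.0, 0.3, -180.0]
force: [-0.2, 0.3, 0.1]
opening: 0.0875
```

```bash
python3 - <<'E'
from h import *
o=ctrl.get_obs();im=ctrl.snapshot('wrist');cv2.imwrite('pics/w3.png',im);c=cam('wrist',o)
print(o['tool_pos'],o['clock'],o['orientation'])
for b in blobs(mask(im,'yellow'),300)[:2]: print(b[0],np.round(b[1:3],1),np.round(plane([b[1:3]],.025,c)[0],4))
print(togo((.6266,.261,.188),180,o))
E
```

```text
[0.62451885 0.26228396 0.3064387 ] 8.2833 [ 179.97019567    0.34582838 -179.98395428]
4495.0 [318.1 236.5] [0.6262 0.2626 0.025 ]
1278.5 [137.2 346.1] [0.7871 0.3651 0.025 ]
(array([-0.14, -0.13, 11.84]), np.float64(0.016045716588564574))
```

View pics/w3.png

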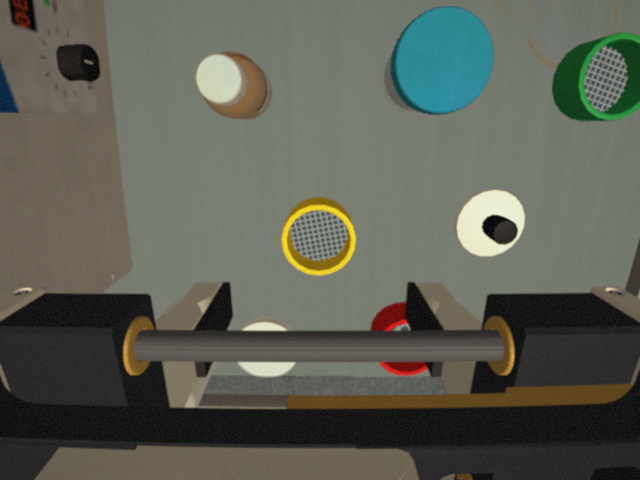

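carry_out([
  [-0.2, -0.05, 3],
  [-0.2, -0.05, 6],
  [-0.2, -0.05, 9],
  [-0.2, -0.05, 10.8],
  [-0.2, -0.05, 11.8],
  [-0.2, -0.05, 11.8],
  [-0.2, -0.05, 11.8],
], twist=[0, 0, 0, 0, 0, 0, 0])

```text
clock: 8.92
tool_pos: [0.6277, 0.2602, 0.1894]
orientation: [180.0, 0.4, 179.9]
force: [0.6, 0.6, 0.9]
opening: 0.0876
```

carry_out([
  [0, 0, 0],
  [0, 0, 0],
  [0, 0, 0],
  [0, 0, 0],
  [0, 0, 0],
  [0, 0, 0],
], twist=[0, 0, 0, 0, 0, 0], fingers=-1)

```text
clock: 9.42
tool_pos: [0.6277, 0.2603, 0.1899]
orientation: [180.0, 0.4, 179.9]
force: [-1.8, 0.0, 3.0]
opening: 0.0553
```

carry_out([
  [0, 0, -2],
  [0, 0, -5],
  [0, 0, -9],
  [0, 0, -13],
  [0.5, -3, -15],
  [4, -29.8, -15],
  [4, -29.8, -15],
  [4, -29.8, -15],
  [4, -29.8, -15],
  [4, -29.8, -15],
  [4, -29.8, -15],
  [4, -29.8, -15],
], twist=[0, 0, 0, 0, 0, 0, 0, 0, 0, 0, 0, 0])

```text
clock: 10.42
tool_pos: [0.5848, -0.0413, 0.3395]
orientation: [180.0, 0.4, 179.8]
force: [0.2, -0.4, -1.2]
opening: 0.0551
```

```bash
python3 - <<'E'
from h import *
o=ctrl.get_obs();print(o['tool_pos'],o['opening'],o['orientation']);print(togo((.5878,-.0378,.305),180,o))
E
```

```text
[ 0.5848135  -0.0412995   0.33949591] 0.055092241651832484 [179.96825009   0.35109347 179.81988355]
(array([-0.28,  0.35,  3.45]), np.float64(-0.18011644941421423))
```

carry_out([
  [-0.3, 0.35, 1],
  [-0.3, 0.35, 2],
  [-0.3, 0.35, 3],
  [-0.3, 0.35, 3.5],
  [-0.3, 0.35, 3.5],
  [-0.3, 0.35, 3.5],
], twist=[0, 0, 0, 0, 0, 0])

```text
clock: 10.92
tool_pos: [0.5882, -0.0369, 0.3039]
orientation: [180.0, 0.3, 179.9]
force: [0.2, 0.2, 0.3]
opening: 0.0554
```

```bash
python3 - <<'E'
from h import *
o=ctrl.get_obs();print(o['tool_pos'],o['opening'],o['orientation'],o['force']);print(togo((.5878,-.0378,.2699),180,o))
im=ctrl.snapshot('scene');cv2.imwrite('pics/y1.png',cv2.resize(im[130:250,330:460],None,fx=5,fy=5))
E
```

```text
[ 0.5881779  -0.03685909  0.30386728] 0.05541844769280052 [179.99356469   0.27913709 179.90306692] [0.1819265  0.24998388 0.28513442]
(array([ 0.05, -0.09,  3.4 ]), np.float64(-0.09693308390481548))
```

View pics/y1.png

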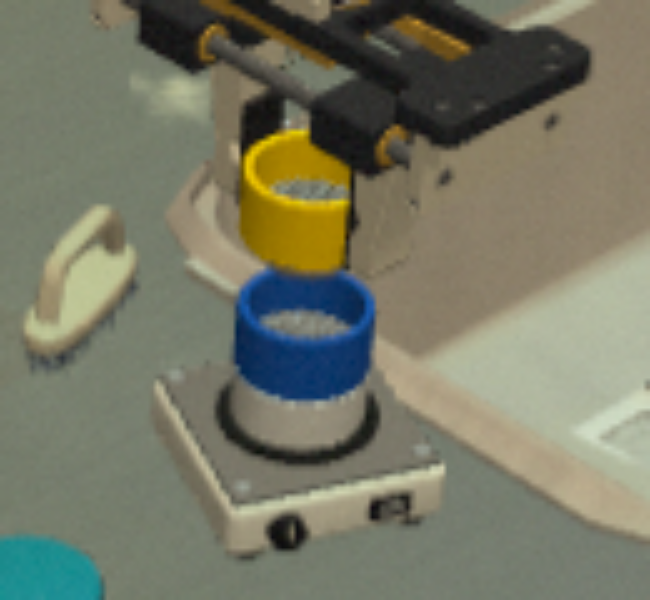

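The picture shows yellow held upright directly above blue. I lower it.

carry_out([
  [0, -0.1, 0.8],
  [0, -0.1, 1.6],
  [0, -0.1, 2.2],
  [0, -0.1, 2.6],
  [0, -0.1, 2.9],
  [0, -0.1, 3.1],
  [0, -0.1, 3.1],
], twist=[0, 0, 0, 0, 0, 0, 0])

```text
clock: 11.55
tool_pos: [0.5885, -0.038, 0.2729]
orientation: [180.0, 0.3, 179.9]
force: [0.0, -1.1, -0.7]
opening: 0.0552
```

carry_out([
  [0, 0, 0.1],
  [0, 0, 0.2],
  [0, 0, 0.3],
  [0, 0, 0.35],
  [0, 0, 0.35],
], twist=[0, 0, 0, 0, 0])

```text
clock: 11.97
tool_pos: [0.5885, -0.038, 0.2699]
orientation: [180.0, 0.3, 179.9]
force: [-1.6, 1.1, 2.3]
opening: 0.0552
```

carry_out([
  [0, 0, 0.05],
  [0, 0, 0.1],
  [0, 0, 0.1],
], twist=[0, 0, 0])

```text
clock: 12.22
tool_pos: [0.5884, -0.038, 0.2698]
orientation: [180.0, 0.3, 179.9]
force: [-4.1, 0.9, 9.4]
opening: 0.0554
```

```bash
python3 - <<'E'
from h import *
o=ctrl.get_obs();print(o['tool_pos'],o['force'])
im=ctrl.snapshot('scene');cv2.imwrite('pics/y2.png',cv2.resize(im[130:250,330:460],None,fx=5,fy=5))
E
```

```text
[ 0.58843396 -0.0379838   0.26984588] [-4.06164143  0.90363299  9.44712965]
```

View pics/y2.png

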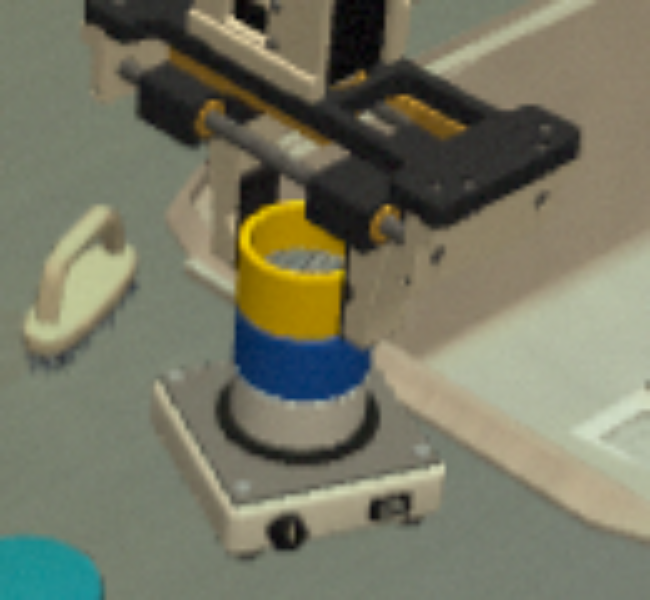

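Yellow is seated (9 N contact at TCP 0.2698, no gap to blue). I release and rise.

carry_out([
  [0, 0, 0],
  [0, 0, 0],
  [0, 0, 0],
  [0, 0, 0],
  [0, 0, 0],
  [0, 0, -1],
  [0, 0, -3],
  [0, 0, -6],
  [0, 0, -8.5],
  [0, 0, -8.5],
], twist=[0, 0, 0, 0, 0, 0, 0, 0, 0, 0], fingers=1)

```text
clock: 13.1
tool_pos: [0.5894, -0.038, 0.3613]
orientation: [180.0, 0.9, 180.0]
force: [0.7, -0.9, 1.2]
opening: 0.0874
```

```bash
python3 - <<'E'
from h import *
o=ctrl.get_obs();im=ctrl.snapshot('wrist');cv2.imwrite('pics/w4.png',im);c=cam('wrist',o)
print(o['tool_pos'],o['clock'],o['opening'],o['orientation'])
for b in blobs(mask(im,'yellow'),300)[:2]: print(b[0],np.round(b[1:3],1),np.round(plane([b[1:3]],.105,c)[0],4))
print(togo((.5528,.3548,.31),180,o))
E
```

```text
[ 0.58944066 -0.03797328  0.36129488] 13.1 0.08735652010048366 [179.9724092    0.86170485 179.9730416 ]
5462.0 [323.9 250. ] [ 0.5891 -0.0353  0.105 ]
1264.0 [137.2 346.2] [0.7397 0.0481 0.105 ]
(array([ 3.76, 39.27,  5.09]), np.float64(-0.026958402769849954))
```

View pics/w4.png

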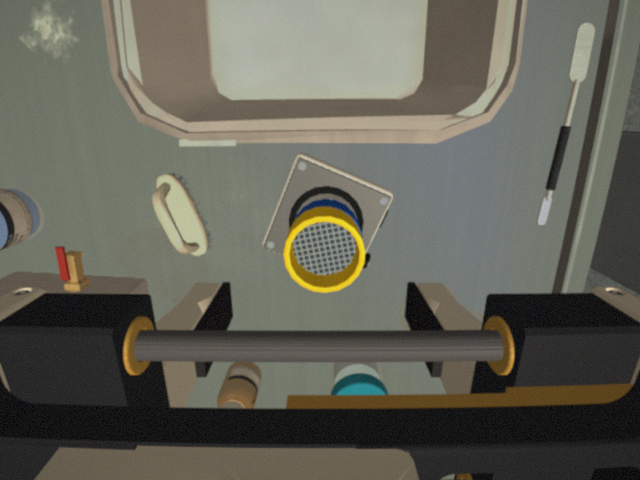

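```bash
python3 - <<'E'
from h import *
for i in range(4):
    o=ctrl.get_obs();print(o['orientation'],o['tool_pos'],o['clock']);ctrl.snapshot('top')
E
```

```text
[179.94653452   0.71009949 179.93920199] [ 0.5887592  -0.037921    0.35872984] 13.15
[179.95084933   0.52878301 179.91307265] [ 0.58806617 -0.03795632  0.35670635] 13.2
[179.96945611   0.39149808 179.90640382] [ 0.58767972 -0.03798763  0.35531796] 13.25
[179.98822822   0.31191989 179.90185651] [ 0.5875327  -0.03802213  0.35452588] 13.3
```

The wrist view shows yellow centred over the pan at pixel (324,250). The pitch settles back to 0.3° when the arm is held still, so I will let it settle between calls. Red is next.

carry_out([
  [3.5, 39.3, 4.9],
  [3.5, 39.3, 4.9],
  [3.5, 39.3, 4.9],
  [3.5, 39.3, 4.9],
  [3.5, 39.3, 4.9],
  [3.5, 39.3, 4.9],
  [3.5, 39.3, 4.9],
  [3.5, 39.3, 4.9],
  [3.5, 39.3, 4.9],
  [3.5, 39.3, 4.9],
  [3.5, 39.3, 4.9],
  [3.5, 39.3, 4.9],
], twist=[0, 0, 0, 0, 0, 0, 0, 0, 0, 0, 0, 0])

```text
clock: 14.35
tool_pos: [0.5527, 0.3563, 0.3029]
orientation: [-179.9, 0.1, -180.0]
force: [-0.8, -1.3, 0.2]
opening: 0.0877
```

```bash
python3 - <<'E'
from h import *
for i in range(3): ctrl.snapshot('top')
o=ctrl.get_obs();im=ctrl.snapshot('wrist');cv2.imwrite('pics/w5.png',im);c=cam('wrist',o)
print(o['tool_pos'],o['clock'],o['orientation'])
for b in blobs(mask(im,'red'),300)[:2]: print(b[0],np.round(b[1:3],1),np.round(plane([b[1:3]],.025,c)[0],4))
print(togo((.553,.3550,.188),180,o))
E
```

```text
[0.55343074 0.35404791 0.30439927] 14.5 [-179.93907457    0.21776646  179.86558932]
4466.5 [321.6 239.6] [0.5518 0.3559 0.025 ]
(array([ 0.09,  0.11, 11.64]), np.float64(-0.1344106791838442))
```

View pics/w5.png

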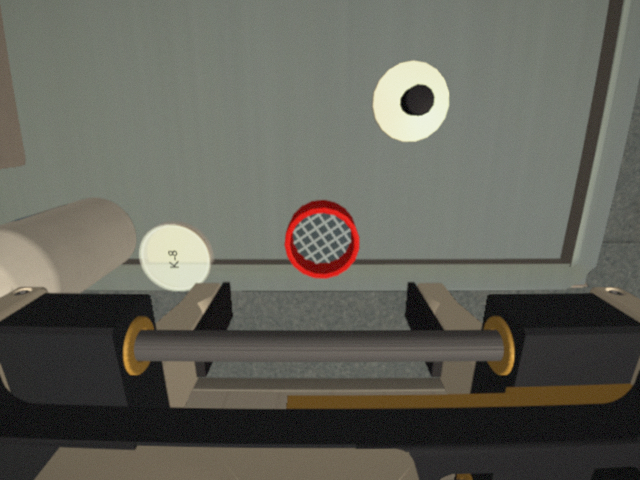

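carry_out([
  [0.1, 0.1, 3],
  [0.1, 0.1, 6],
  [0.1, 0.1, 9],
  [0.1, 0.1, 10.6],
  [0.1, 0.1, 11.6],
  [0.1, 0.1, 11.6],
  [0.1, 0.1, 11.6],
  [0.1, 0.1, 11.6],
], twist=[0, 0, 0, 0, 0, 0, 0, 0])

```text
clock: 15.22
tool_pos: [0.5538, 0.3549, 0.1904]
orientation: [179.9, 0.3, 179.8]
force: [-0.2, -0.5, 0.9]
opening: 0.0873
```

carry_out([
  [0, 0, 0],
  [0, 0, 0],
  [0, 0, 0],
  [0, 0, 0],
  [0, 0, 0],
  [0, 0, 0],
], twist=[0, 0, 0, 0, 0, 0], fingers=-1)

```text
clock: 15.72
tool_pos: [0.5537, 0.355, 0.1907]
orientation: [179.9, 0.3, 179.8]
force: [-2.0, -0.1, 2.8]
opening: 0.0562
```

carry_out([
  [0, 0, -2],
  [0, 0, -5],
  [0, 0, -9],
  [0, 0, -13],
  [0, 0, -17],
  [-0.4, -4, -18],
  [-3.5, -39.1, -18],
  [-3.5, -39.1, -18],
  [-3.5, -39.1, -18],
  [-3.5, -39.1, -18],
  [-3.5, -39.1, -18],
  [-3.5, -39.1, -18],
], twist=[0, 0, 0, 0, 0, 0, 0, 0, 0, 0, 0, 0])

```text
clock: 16.72
tool_pos: [0.5773, 0.0638, 0.3706]
orientation: [179.9, 0.4, 179.9]
force: [1.0, 0.3, -1.0]
opening: 0.056
```

```bash
python3 - <<'E'
from h import *
o=ctrl.get_obs();print(o['tool_pos'],o['opening'],o['orientation']);print(togo((.5884,-.0366,.335),180,o))
E
```

```text
[0.57732881 0.06379931 0.37059418] 0.05601345105298671 [179.93073641   0.35298583 179.86199689]
(array([ -1.11, -10.04,   3.55]), np.float64(-0.13800310643824787))
```

carry_out([
  [-1.1, -4, 0],
  [-1.1, -8, 0],
  [-1.1, -10, 1],
  [-1.1, -10, 2.5],
  [-1.1, -10, 3.5],
  [-1.1, -10, 3.5],
  [-1.1, -10, 3.5],
  [-1.1, -10, 3.5],
], twist=[0, 0, 0, 0, 0, 0, 0, 0])

```text
clock: 17.38
tool_pos: [0.5887, -0.0353, 0.3361]
orientation: [179.9, 0.4, 179.9]
force: [-0.3, 0.5, 0.4]
opening: 0.0559
```

```bash
python3 - <<'E'
from h import *
im=ctrl.snapshot('scene');cv2.imwrite('pics/r1.png',cv2.resize(im[100:220,330:460],None,fx=5,fy=5))
o=ctrl.get_obs();print(o['tool_pos'],o['opening'],o['orientation'],o['force']);print(togo((.5884,-.0366,.3007),180,o))
E
```

```text
[ 0.58866643 -0.03527302  0.33630926] 0.05579461169376413 [179.92678771   0.4146249  179.94645322] [ 0.10247886 -0.76910249 -0.79081115]
(array([ 0.05, -0.14,  3.56]), np.float64(-0.05354678016820458))
```

View pics/r1.png

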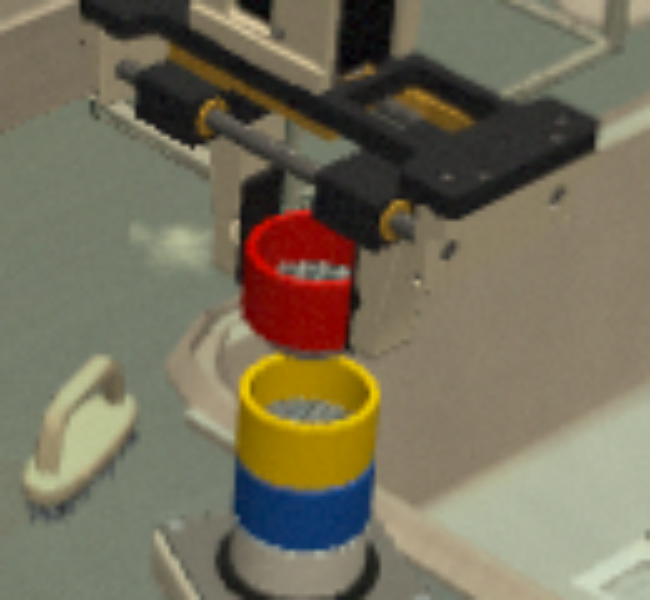

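The picture shows red held upright above yellow, with the lower two pieces aligned. I lower it.

carry_out([
  [0, -0.15, 0.8],
  [0, -0.15, 1.6],
  [0, -0.15, 2.3],
  [0, -0.15, 2.8],
  [0, -0.15, 3.1],
  [0, -0.15, 3.3],
  [0, -0.15, 3.3],
], twist=[0, 0, 0, 0, 0, 0, 0])

```text
clock: 18.02
tool_pos: [0.5888, -0.0367, 0.3027]
orientation: [179.9, 0.4, 179.9]
force: [-0.7, -0.0, -1.0]
opening: 0.056
```

carry_out([
  [0, 0, 0.1],
  [0, 0, 0.2],
  [0, 0, 0.25],
  [0, 0, 0.3],
  [0, 0, 0.3],
], twist=[0, 0, 0, 0, 0])

```text
clock: 18.43
tool_pos: [0.5889, -0.0367, 0.3006]
orientation: [179.9, 0.4, 180.0]
force: [-1.3, 0.7, 5.8]
opening: 0.0562
```

carry_out([
  [0, 0, 0.05],
  [0, 0, 0.05],
], twist=[0, 0])

```text
clock: 18.6
tool_pos: [0.5889, -0.0368, 0.3006]
orientation: [179.9, 0.4, 180.0]
force: [-1.3, 0.0, 5.0]
opening: 0.0559
```

```bash
python3 - <<'E'
from h import *
o=ctrl.get_obs();print(o['tool_pos'],o['force'])
im=ctrl.snapshot('scene');cv2.imwrite('pics/r2.png',cv2.resize(im[100:220,330:460],None,fx=5,fy=5))
E
```

```text
[ 0.58892329 -0.0367885   0.30062504] [-1.30247279e+00  2.95296301e-03  4.96039669e+00]
```

View pics/r2.png

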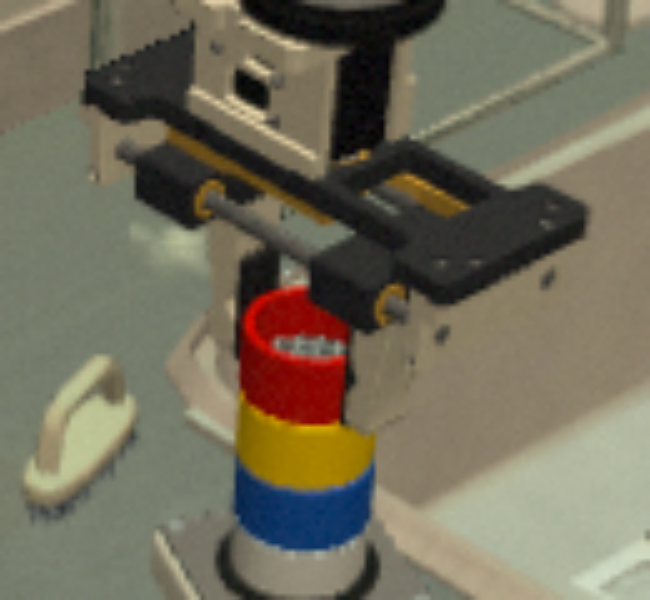

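Red is seated (5 N contact at the expected height). I release, rise and settle.

carry_out([
  [0, 0, 0],
  [0, 0, 0],
  [0, 0, 0],
  [0, 0, 0],
  [0, 0, 0],
  [0, 0, -1],
  [0, 0, -3],
  [0, 0, -6],
  [0, 0, -8],
  [0, 0, -8],
  [0, 0, -8],
  [0, 0, -8],
], twist=[0, 0, 0, 0, 0, 0, 0, 0, 0, 0, 0, 0], fingers=1)

```text
clock: 19.65
tool_pos: [0.588, -0.0369, 0.3806]
orientation: [179.9, 0.4, 180.0]
force: [0.3, 0.4, -0.0]
opening: 0.0874
```

```bash
python3 - <<'E'
from h import *
ctrl.snapshot('top')
o=ctrl.get_obs();im=ctrl.snapshot('wrist');cv2.imwrite('pics/w6.png',im);c=cam('wrist',o)
print(o['tool_pos'],o['clock'],o['opening'],o['orientation'])
for b in blobs(mask(im,'red'),300)[:2]: print(b[0],np.round(b[1:3],1),np.round(plane([b[1:3]],.135,c)[0],4))
print(togo((.4876,.2540,.32),180,o))
E
```

```text
[ 0.58794222 -0.036904    0.38002438] 19.7 0.0877032451155802 [179.94460381   0.37109098 179.95266786]
5909.0 [317.4 253.3] [ 0.59   -0.0358  0.135 ]
(array([10.1 , 29.08,  5.97]), np.float64(-0.04733214459918145))
```

View pics/w6.png

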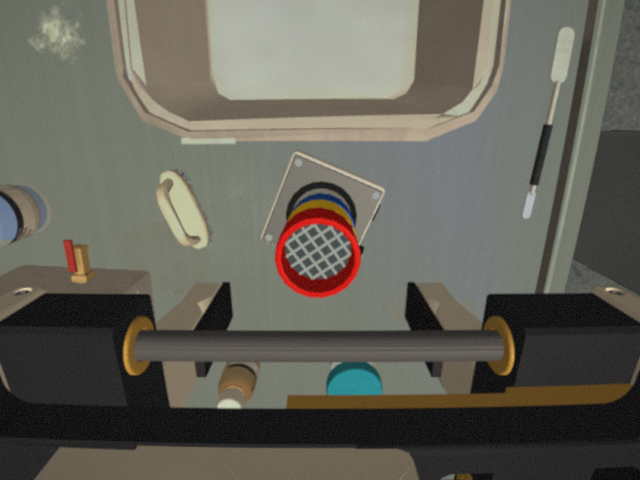

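Red is seated upright, pixel (317,253), and the stack rings are concentric. The lid is next.

carry_out([
  [10.1, 29.1, 6],
  [10.1, 29.1, 6],
  [10.1, 29.1, 6],
  [10.1, 29.1, 6],
  [10.1, 29.1, 6],
  [10.1, 29.1, 6],
  [10.1, 29.1, 6],
  [10.1, 29.1, 6],
  [10.1, 29.1, 6],
  [10.1, 29.1, 6],
  [10.1, 29.1, 6],
  [10.1, 29.1, 6],
], twist=[0, 0, 0, 0, 0, 0, 0, 0, 0, 0, 0, 0])

```text
clock: 20.75
tool_pos: [0.4878, 0.2535, 0.3191]
orientation: [180.0, 0.3, 179.9]
force: [0.6, -0.1, 0.2]
opening: 0.0873
```

```bash
python3 - <<'E'
from h import *
ctrl.snapshot('top')
o=ctrl.get_obs();im=ctrl.snapshot('wrist');cv2.imwrite('pics/w7.png',im);c=cam('wrist',o)
print(o['tool_pos'],o['clock'],o['orientation'])
h=cv2.cvtColor(im,cv2.COLOR_BGR2HSV);m=cv2.inRange(h,(0,0,180),(180,90,255));m[275:]=0
for b in blobs(m,1000)[:3]: print('disc',b[0],np.round(b[1:3],1),np.round(plane([b[1:3]],.014,c)[0],4))
k=cv2.inRange(h,(0,0,0),(180,255,60));k[275:]=0
for b in blobs(k,150)[:4]: print('dark',b[0],np.round(b[1:3],1),np.round(plane([b[1:3]],.035,c)[0],4))
print(togo((.4876,.2540,.200),180,o))
E
```

```text
[0.48788272 0.25332057 0.31929936] 20.8 [179.96939167   0.33199134 179.88171103]
disc 3224.0 [320.9 228.7] [0.4872 0.2542 0.014 ]
dark 8073.0 [594.1  47.3] [0.2962 0.1159 0.035 ]
dark 449.0 [320.8 235.2] [0.4873 0.2535 0.035 ]
dark 234.5 [516.5  16.5] [0.3547 0.0984 0.035 ]
dark 196.5 [77.1 96.4] [0.6638 0.1481 0.035 ]
(array([ 0.1 ,  0.06, 11.93]), np.float64(-0.11828896890736473))
```

View pics/w7.png

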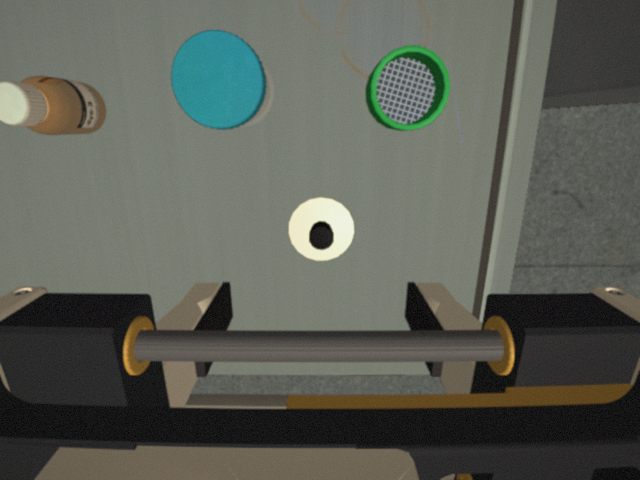

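carry_out([
  [0.05, 0.05, 3],
  [0.05, 0.05, 6],
  [0.05, 0.05, 9],
  [0.05, 0.05, 11],
  [0.05, 0.05, 12],
  [0.05, 0.05, 12],
  [0.05, 0.05, 12],
  [0.05, 0.05, 12],
], twist=[0, 0, 0, 0, 0, 0, 0, 0])

```text
clock: 21.52
tool_pos: [0.4888, 0.2541, 0.2008]
orientation: [179.9, 0.4, 179.9]
force: [-0.2, 1.2, 1.0]
opening: 0.0877
```

```bash
python3 - <<'E'
from h import *
im=ctrl.snapshot('wrist');cv2.imwrite('pics/w8.png',im)
o=ctrl.get_obs();print(o['tool_pos'],o['orientation'],o['force'])
E
```

```text
[0.48876624 0.25422167 0.20101706] [179.85336499   0.45534276 179.86992438] [-0.52091105 -0.40907747  0.45970832]
```

View pics/w8.png

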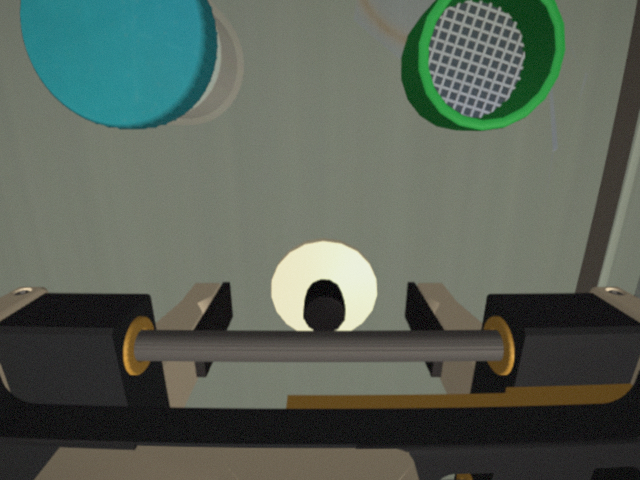

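carry_out([
  [0, 0, 0.1],
  [0, 0, 0.1],
  [0, 0, 0.1],
  [0, 0, 0.1],
  [0, 0, 0.1],
  [0, 0, 0.1],
  [0, 0, 0.1],
  [0, 0, 0.1],
  [0, 0, 0.1],
  [0, 0, 0.1],
  [0, 0, 0.1],
  [0, 0, 0.1],
], twist=[0, 0, 0, 0, 0, 0, 0, 0, 0, 0, 0, 0], fingers=-1)

```text
clock: 22.57
tool_pos: [0.4887, 0.2542, 0.1999]
orientation: [179.9, 0.4, 179.9]
force: [-0.1, 0.2, -0.8]
opening: 0.0185
```

carry_out([
  [0, 0, -1],
  [0, 0, -3],
  [0, 0, -4],
  [0, 0, -4],
  [0, 0, -4],
], twist=[0, 0, 0, 0, 0])

```text
clock: 22.98
tool_pos: [0.4885, 0.2542, 0.2408]
orientation: [179.8, 0.5, 179.9]
force: [-0.2, -0.5, -0.2]
opening: 0.0186
```

```bash
python3 - <<'E'
from h import *
im=ctrl.snapshot('wrist');im2=ctrl.snapshot('scene')
cv2.imwrite('pics/w9.png',np.hstack([cv2.resize(im[200:440,180:460],None,fx=1.4,fy=1.4),cv2.resize(im2[210:354,240:408],None,fx=2.333,fy=2.333)[:336]]))
o=ctrl.get_obs();print(o['tool_pos'],o['orientation'],o['force'],o['opening'])
E
```

```text
[0.48814327 0.25385178 0.23955765] [179.86637643   0.42040748 179.8518306 ] [ 0.20989465 -0.37186845  0.50962465] 0.01862086506397792
```

View pics/w9.png

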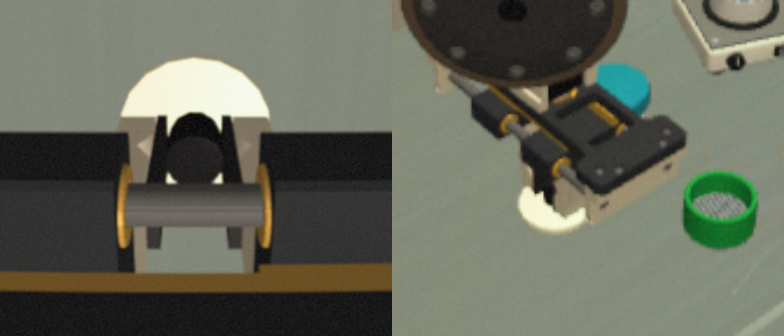

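The lid is held level by its knob (opening 18.6 mm). I carry it to the stack.

carry_out([
  [0, 0, -3],
  [0, 0, -7],
  [0, 0, -11],
  [0, 0, -15],
  [-1, -3, -17],
  [-10, -29, -17],
  [-10, -29, -17],
  [-10, -29, -17],
  [-10, -29, -17],
  [-10, -29, -17],
  [-10, -29, -17],
  [-10, -29, -17],
], twist=[0, 0, 0, 0, 0, 0, 0, 0, 0, 0, 0, 0])

```text
clock: 24.08
tool_pos: [0.5867, -0.04, 0.4084]
orientation: [179.9, 0.3, 179.8]
force: [0.2, 1.4, -0.4]
opening: 0.0187
```

```bash
python3 - <<'E'
from h import *
o=ctrl.get_obs();print(o['tool_pos'],o['opening'],o['orientation']);print(togo((.5886,-.0363,.375),180,o))
E
```

```text
[ 0.58667768 -0.04003794  0.4084122 ] 0.018728618550440033 [179.90459744   0.31999205 179.76611771]
(array([-0.17,  0.37,  3.34]), np.float64(-0.23388229301497176))
```

carry_out([
  [-0.2, 0.35, 0.8],
  [-0.2, 0.35, 1.8],
  [-0.2, 0.35, 2.8],
  [-0.2, 0.35, 3.3],
  [-0.2, 0.35, 3.3],
  [-0.2, 0.35, 3.3],
], twist=[0, 0, 0, 0, 0, 0])

```text
clock: 24.58
tool_pos: [0.5887, -0.0356, 0.3751]
orientation: [179.9, 0.3, 179.9]
force: [-0.2, -0.7, -0.9]
opening: 0.0186
```

```bash
python3 - <<'E'
from h import *
im=ctrl.snapshot('scene');cv2.imwrite('pics/l1.png',cv2.resize(im[80:200,330:460],None,fx=5,fy=5))
im=ctrl.snapshot('wrist');cv2.imwrite('pics/l1w.png',im)
o=ctrl.get_obs();print(o['tool_pos'],o['opening'],o['orientation'],o['force']);print(togo((.5886,-.0363,.3399),180,o))
E
```

```text
[ 0.58894638 -0.03575087  0.37598798] 0.01869013428904018 [179.90295329   0.3697797  179.84446807] [-0.25820111  0.33847665  0.09760466]
(array([ 0.06, -0.06,  3.61]), np.float64(-0.1555319271912481))
```

View pics/l1.png

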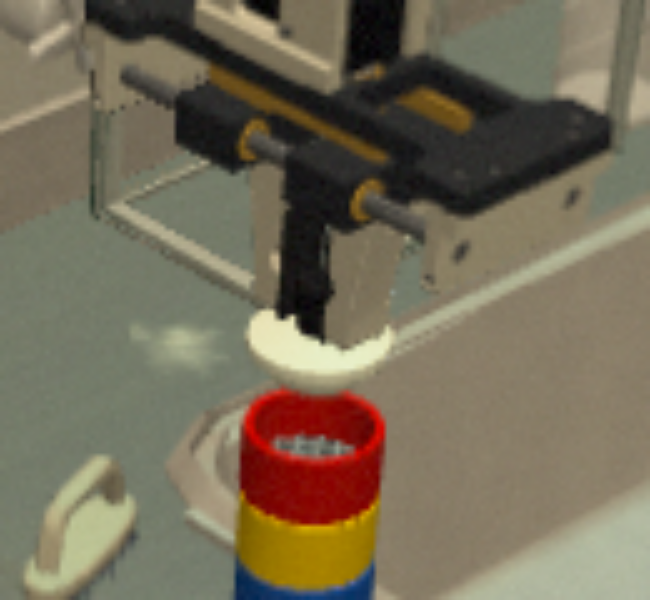

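View pics/l1w.png

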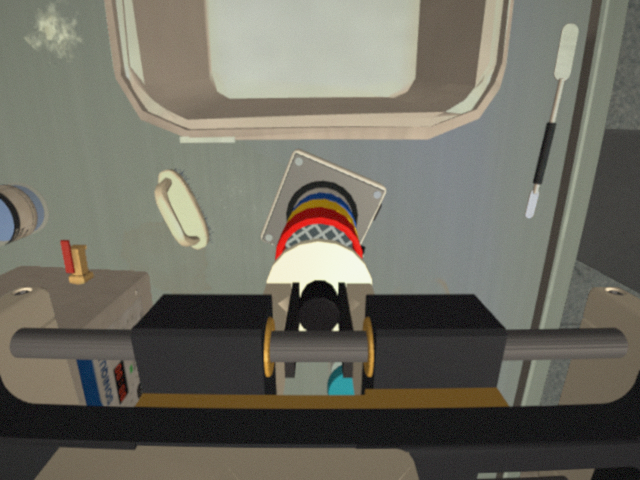

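The lid is level above red: pixel (320,350) in the crop, in line with the stack's perspective drift. I lower it.

carry_out([
  [0.05, -0.05, 0.8],
  [0.05, -0.05, 1.6],
  [0.05, -0.05, 2.3],
  [0.05, -0.05, 2.8],
  [0.05, -0.05, 3.1],
  [0.05, -0.05, 3.3],
  [0.05, -0.05, 3.3],
], twist=[0, 0, 0, 0, 0, 0, 0])

```text
clock: 25.27
tool_pos: [0.5886, -0.0362, 0.3424]
orientation: [179.9, 0.3, 179.8]
force: [0.3, 0.8, -1.4]
opening: 0.0187
```

carry_out([
  [0, 0, 0.1],
  [0, 0, 0.2],
  [0, 0, 0.25],
  [0, 0, 0.3],
  [0, 0, 0.3],
], twist=[0, 0, 0, 0, 0])

```text
clock: 25.68
tool_pos: [0.5888, -0.0363, 0.3399]
orientation: [179.9, 0.4, 179.8]
force: [-0.6, 0.6, 1.8]
opening: 0.0186
```

carry_out([
  [0, 0, 0.05],
  [0, 0, 0.1],
  [0, 0, 0.1],
], twist=[0, 0, 0])

```text
clock: 25.93
tool_pos: [0.5889, -0.0363, 0.3398]
orientation: [179.9, 0.4, 179.9]
force: [-1.8, 1.2, 6.7]
opening: 0.0192
```

```bash
python3 - <<'E'
from h import *
im=ctrl.snapshot('scene');cv2.imwrite('pics/l2.png',cv2.resize(im[80:200,330:460],None,fx=5,fy=5))
o=ctrl.get_obs();print(o['tool_pos'],o['opening'],o['orientation'],o['force'])
E
```

```text
[ 0.58889225 -0.03629417  0.33981751] 0.01855608950307537 [179.92522502   0.42952988 179.86251071] [-2.65117762e+00 -2.05906391e-03  5.98344588e+00]
```

View pics/l2.png

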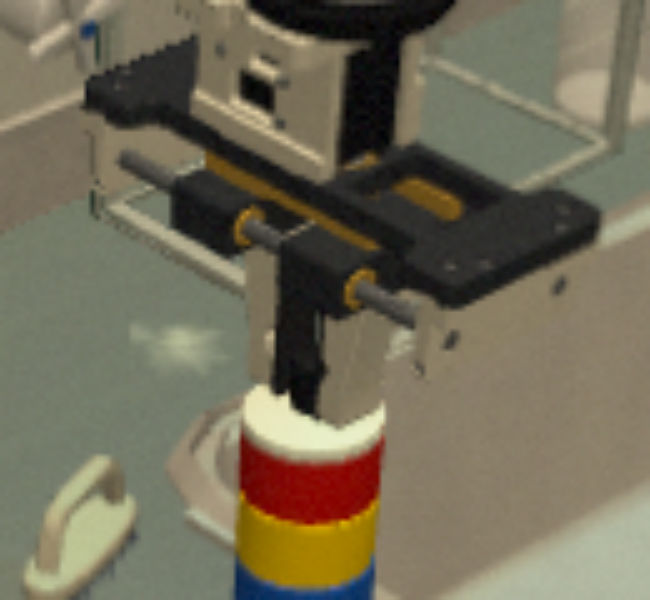

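The lid sits flush on red. I open fully before rising, then back well away.

carry_out([
  [0, 0, 0],
  [0, 0, 0],
  [0, 0, 0],
  [0, 0, 0],
  [0, 0, 0],
  [0, 0, 0],
  [0, 0, 0],
  [0, 0, 0],
  [0, 0, 0],
  [0, 0, 0],
  [0, 0, -0.5],
  [0, 0, -1],
], twist=[0, 0, 0, 0, 0, 0, 0, 0, 0, 0, 0, 0], fingers=1)

```text
clock: 26.98
tool_pos: [0.5888, -0.0364, 0.35]
orientation: [179.9, 0.4, 179.9]
force: [0.2, 0.4, 0.4]
opening: 0.0873
```

carry_out([
  [0, 0, -2],
  [0, 0, -5],
  [0, 0, -8],
  [0, -4, -8],
  [0, -8, -8],
  [0, -12, -8],
  [0, -16, -8],
  [0, -20, -8],
  [0, -20, -8],
  [0, -20, -8],
  [0, -20, -8],
], twist=[0, 0, 0, 0, 0, 0, 0, 0, 0, 0, 0])

```text
clock: 27.9
tool_pos: [0.5876, -0.2367, 0.4301]
orientation: [179.9, 0.4, 179.8]
force: [-0.1, 0.2, 0.1]
opening: 0.0875
```

```bash
python3 - <<'E'
from h import *
o=ctrl.get_obs();print(o['tool_pos'],o['opening'],o['clock'])
for n in('scene','top'):
    im=ctrl.snapshot(n);cv2.imwrite(f'pics/end_{n}.png',im);c=cam(n)
    for k,z in(('blue',.075),('yellow',.105),('red',.135),('green',.025)):
        for b in blobs(mask(im,k))[:3]: print(n,k,b[0],np.round(b[1:3],1),np.round(plane([b[1:3]],z,c)[0],4))
    if n=='scene': cv2.imwrite('pics/end_c.png',cv2.resize(im[120:240,330:460],None,fx=5,fy=5))
E
```

```text
[ 0.58759731 -0.23668735  0.43006005] 0.08748504334789974 27.9
scene blue 477.5 [270.7 163.6] [0.842 0.077 0.075]
scene blue 385.5 [390.3 200.3] [ 0.5776 -0.026   0.075 ]
scene blue 302.5 [175.2 211.7] [0.8251 0.321  0.075 ]
scene yellow 1597.5 [54.2 97.6] [1.3697 0.3293 0.105 ]
scene yellow 429.0 [390.8 187.4] [ 0.5799 -0.0269  0.105 ]
scene red 420.0 [391.8 174.7] [ 0.5801 -0.027   0.135 ]
scene red 236.0 [281.7   6.3] [ 1.4387 -0.41    0.135 ]
scene green 1107.5 [556.  210.7] [ 0.3736 -0.31    0.025 ]
scene green 844.5 [380.2 299.1] [0.4259 0.1458 0.025 ]
top blue 448.5 [425.6  47.8] [ 0.9186 -0.0466  0.075 ]
top blue 285.0 [206.8 132.9] [0.7712 0.3686 0.075 ]
top yellow 247.5 [436.6 220.6] [ 0.5747 -0.0287  0.105 ]
top green 681.0 [340.5 317.6] [0.426  0.1439 0.025 ]
```

View pics/end_c.png

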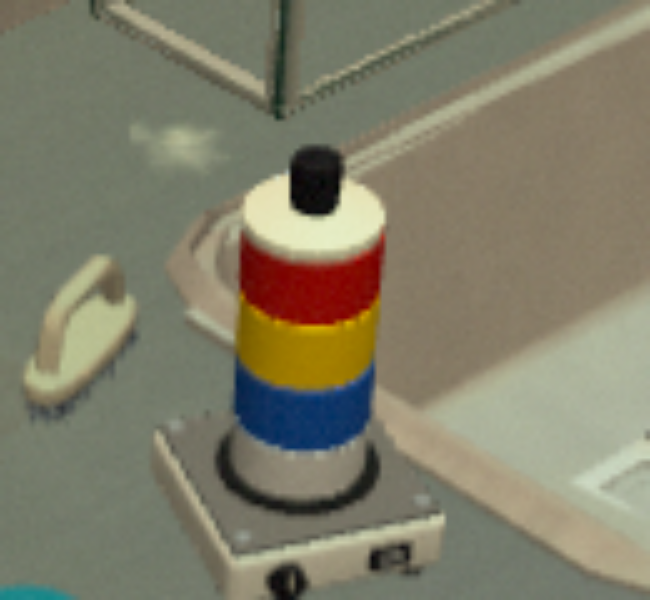

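View pics/end_top.png

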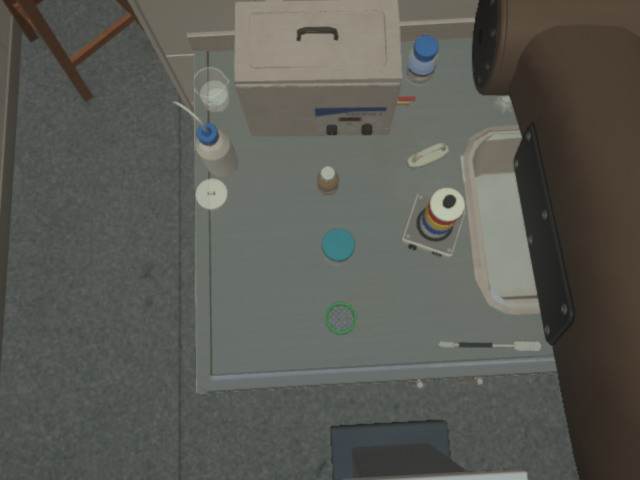

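The end pictures show the stack straight and closed. Green is still at pixel (340.5,317.6), jar and bottle have not moved, and the arm is clear. I hand in the job.

```bash
python3 - <<'E'
from plant import ctrl
print(ctrl.close_job(), ctrl.get_obs()['clock'])
E
```

```text
the job is handed in; nothing more can be done
the job is handed in; nothing more can be done
```

The shaker stack is built and handed in at about 28 s: blue, yellow, red, then the white lid on the metal pan. Each piece was gripped, lowered until it met the one below with about 5–9 N, and released only after that contact.

**Seating:** every piece made contact within about 0.3 mm of its computed seated height. The last scene picture shows even bands with no gaps or tilt, and the gripper is open and well clear of the stack.

**Left alone:** the green sieve is at the same pixel as at the start (340.5, 317.6). The jar and brown bottle look unmoved in the last top picture.

**Checks that disagreed:**
- The cameras differed by 1–2 mm on positions, which is within their calibration.
- The tool tilted up to 0.9° for a moment after one rise and about 0.4° otherwise. It did not affect seating.
- My last colour-blob positions for the stacked sieves came out about 1 cm off. They cover only the part of each wall not hidden by the piece above, so I relied on contact heights and the pictures instead.

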